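Hold the set-screw collar on the turntable shaft's flat

TASK

The studio turntable is being put back together. First pinch the upright drive shaft by its two flats and turn it until one flat squarely faces the front of the green housing, where the red line is, and let go of the shaft. Then lift only the top collar off the pile, slide it level down over the shaft with its red thumbscrew pointing along that red line so that the screw sits on the flat, press it well down against the brass spring washer (well past half of its travel) and finish while still gripping it and holding it pressed there, leaving the other collars and things alone.

Things in the scene. Friction and masses are not known exactly. Their poses are not given: they have to be found in the camera images.
- drive: Turntable drive, fixed: green housing 120 x 120 x 50 mm with a dark ring (52 mm diameter, 7 mm high) round the shaft. Origin under its centre on the table, z up. Its front is its own -x side: a red line runs on top from the ring to the front edge and down the front face. It stands turned by up to 0.4 rad, so its front does not face the robot exactly.
- shaft_top (a point): Centre of the top end of the upright steel shaft, 128 mm above the table, on the drive's axis. Shaft: 26 mm diameter with two parallel flats (double-D), 18 mm across the flats, each 19 mm wide, bare from the washer (top at 72 mm) to the top; 3 mm chamfer at the top end. Pinched across the flats the fingers read 18 mm, over the round 26 mm.
- shaft (a joint): Angle of the shaft about its vertical axis (rad), positive anticlockwise from above, measured from the drive. At 0 the flats' normals lie along the drive's x axis: one flat faces the front. It starts 0.5 to 1.4 rad away on the positive side. It turns with light friction (0.06 N m) and stays where it is left.
- washer (a joint): How far the brass spring washer (44 mm diameter, 5 mm thick, round the shaft) is pressed down (m): 0 at rest, its top then 72 mm above the table; 0.010 at its stop, top at 62 mm. The spring pushes up with 3 N at the start and 8 N at the stop (500 N/m), so it lifts a collar that is let go.
- collar_top: Uppermost of three loose aluminium collars: 52 mm diameter, 28 mm high, about 0.15 kg. Origin at the centre of its underside (64 mm above the table), z up. Double-D bore right through, 29 mm round, 21 mm across its flats, which face along its x axis. Outer flats, 18 mm wide, 53 mm apart, on its +y and -y sides are for gripping from above.
- collar_top_screw (a point): Outer end of the top collar's red thumbscrew knob (16 mm diameter), which sticks out on the collar's -x side: 44 mm from the collar's axis, 14 mm above its underside.
- collar_mid: The middle collar of the pile, the same but with a black screw, underside 36 mm above the table, screw in any direction of about a right angle either way from the front; stays.
- collar_low: The lowest collar of the pile, the same with a black screw, underside 8 mm above the table; stays.
- stand: Round wooden stand under the pile, fixed, 84 mm diameter and 8 mm thick, with a dowel of 16 mm diameter up to 58 mm above the table, inside the two lower collars only. Origin under its centre.
- jar_white: White paint jar, 64 mm diameter, 85 mm high, bystander. Origin under its centre.
- jar_blue: Blue paint jar, 60 mm diameter, 75 mm high, bystander. Origin under its centre.
- cup: White cup, 72 mm diameter, 85 mm high, bystander. Origin under its centre.
- knife: Palette knife lying flat, 180 mm long, bystander.
- screwdriver: Screwdriver lying flat, 160 mm long, bystander.

How it is judged:
By the outcome, as a careful person would: the job done as asked, in the order asked, and still so for the second after the job is handed in, while the arm keeps its last pose, push and grip.
It also fails if it takes over 61 s, if anything falls off the work surface, if the arm or the gripper's body presses on something with over 40 N, if the wrist force passes 120 N, or if a joint passes its speed limit or range.

ROBOT

A 7-joint arm with a two-finger parallel gripper is mounted at the origin on the work surface. World frame = base frame: x ahead of the robot, y to its left, z up, the work surface at z = 0. Lengths are in m, angles in degrees, forces in N, time in s.
With the tool pointing down it reaches from about 0.425 to 0.925 m from the base axis. Payload 6.8 kg.
Tool frame: the origin (TCP) lies on the centre line of the jaws, within the pads' length; the fingertips stand 11 mm ahead of it and the grasp point (between the pads) lies 8 mm behind it (r.tip_extent is the distance from the TCP to the fingertips, in m); z points along the fingers, y is the line along which they close (so a half turn about z gives the same grasp; the last joint's range is limited). The gripper opens to 85 mm and grips with 20 to 120 N. Pads are 22 mm wide; open, the fingers measure 114 mm over their backs; the gripper's body (76 mm by 85 mm) begins 54 mm behind the grasp point. The pads swing forward as they close: fully open they stand 13 mm farther back than shut.
Start: joints at [-78.902, 27.33, 1.283, 89.118, -0.659, 63.558, -4.761], TCP at [0.201, 0.645, 0.242] pointing down, gripper open.
Joint ranges: [-169.35, 169.35], [-19.33, 120.38], [-80.79, 83.38], [13.8, 139.57], [-78.32, 258.32], [9.67, 109.79], [-169.56, 169.56]. Speed limits (degrees/s): [136.94, 136.94, 180, 180, 180, 180, 180].

INTERFACE

Orientations are given as [roll, pitch, yaw] about the fixed x, y, z axes, in that order (R = Rz(yaw) Ry(pitch) Rx(roll)).
In Python, from rig import r, imaging, finish_job gives the robot as it stands (r), with the cameras (imaging) and the job as plain functions.
- The arm moves only by the tool shift_gripper, called after "Request:" as name(argument=value, ...), one argument or row to a line, values as JSON. Schema: {"type":"object","properties":{"segments":{"type":"array","items":{"type":"object","properties":{"d":{"type":"array","items":{"type":"number"},"minItems":3,"maxItems":3},"r":{"type":"array","items":{"type":"number"},"minItems":3,"maxItems":3}},"additionalProperties":false},"minItems":1,"maxItems":10},"aperture":{"type":"number"},"clamp_n":{"type":"number"},"only":{"type":"string"},"quiet":{"type":"boolean"},"lines":{"type":"string"}},"required":["segments"],"additionalProperties":false}. segments is a list of rows, 1 to 10 of them, each an object with the fields d (a list: dx, dy, dz in shares of the most that a row can go, 1 being 50 mm), r (a list: a rotation vector rx, ry, rz in fractions of the full range, 1 being 360 degrees); a field left out counts as zero; each row shifts and turns the commanded pose from where the row before left it, along the tool's axes as they then stand; what a row does not reach is not made up. A row lasts 1/10 s, in which the tool goes at most 0.05 m and 8.59 degrees, less where a joint would pass 70% of its speed; a pose out of reach is approached as far as the arm can. aperture is the finger opening in m, set as the call begins (left out keeps the last). The fingers move at their own pace and stop on an object; clamp_n is the grip in N (left out, the last holds). Time passes only in rows, so rows that do not move let the fingers close. The tool returns the time, the measured TCP pose, the force, the opening and the grip force at its end. only (a regular expression) keeps the lines of the reply that match it, lines (a string "A,B") keeps lines A to B, and quiet returns only ok. No shift or turn number may pass 1 either way. Input that does not fit is refused with a message, and nothing moves.
- r.observe(): the state, without advancing time (a new reading comes with each control period).
- imaging.read_camera(name): name is "side" or "top"; returns the picture (480x640x3 uint8, blue, green, red); there is no depth.
- imaging.calibration(name): a dict with "fx", "fy", "cx", "cy" (pixels), "position" and "attitude" of the camera in the world. Camera axes: x right, y up, looking along -z (the intrinsics and any distortion apply to the point x, -y, -z); pixel columns grow to the right and rows downward; lengths in m; the calibration is good to about 2 mm. A picture is of the moment at which its call begins. calibration takes no time and is no camera call.
- finish_job(): hands the job in; it is judged then, once.
The state is a dict: "t": time; "q": joint angles; "dq": joint speeds; "joint_efforts": joint torques, N m; "ee_pos": TCP position; "orientation": TCP orientation; "ft_force": force on the tool from outside, world axes, zero at the start; "ft_torque": the same for the moment, N m; "grip_width": finger opening in m; "grasp_force": force on a finger pad.
Only numpy, scipy, OpenCV 4.12 (cv2) and the standard library are available. Lean on these libraries where they do the work, as an engineer would, in place of code of your own. Each camera call takes 0.05 s, during which the arm holds its last target. There are 200 camera calls.

## Working session

There is one attempt and no reset: what is moved stays moved. The work goes in short steps, Python scripts to look and compute and a tool call to move; the robot and the scene stay as the last step left them, time stands still between calls to the robot, and variables do not carry over. Pictures are saved under pics/ and viewed, at most 10 in all, crops included, and the job is handed in when it is done.

```bash
ls; mkdir -p pics; python3 - <<'E'
from rig import r, imaging, finish_job
import cv2
for n in("side","top"):
    im=imaging.read_camera(n); cv2.imwrite(f"pics/{n}0.png",im); print(n,imaging.calibration(n))
print(r.observe())
E
```

```text
pics
rig.py
side {'fx': 500.89591453730105, 'fy': 500.89591453730105, 'cx': 313.7214692956421, 'cy': 240.5322789885488, 'position': array([ 0.10299161, -0.63246452,  0.77573476]), 'attitude': array([ 47.67534695,   0.93028485, -36.59595887])}
top {'fx': 511.79307907143857, 'fy': 511.79307907143857, 'cx': 321.70105987131103, 'cy': 246.8132595723356, 'position': array([ 0.3190291 , -0.00422831,  1.14723946]), 'attitude': array([ 13.11791364,  -0.20627286, -85.22822021])}
{'t': 0.1, 'q': array([-78.90386251,  27.37209324,   1.2807086 ,  89.17122652,
        -0.66014536,  63.55887293,  -4.76371516]), 'dq': array([-0.01458721, -0.04560024,  0.00434603, -0.14152098, -0.05178364,
       -0.04733501, -0.07270928]), 'joint_efforts': array([ 5.21904745e-03, -5.97758567e+01,  1.61356207e+00, -2.81955993e+01,
        1.27003156e-02,  4.93795727e-03,  1.84457872e-05]), 'ee_pos': array([0.20047045, 0.64400889, 0.24142148]), 'orientation': array([-1.79905340e+02,  6.07231759e-03,  1.62707858e+02]), 'ft_force': array([-0.43915473, -0.3851978 , -0.10867818]), 'ft_torque': array([-0.06558557,  0.00300769,  0.00340681]), 'grasp_force': 0.0, 'grip_width': 0.08516106246410801}
```

View pics/side0.png

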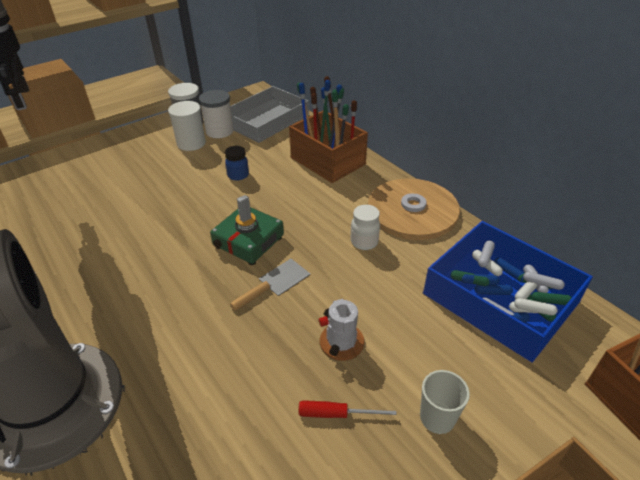

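View pics/top0.png

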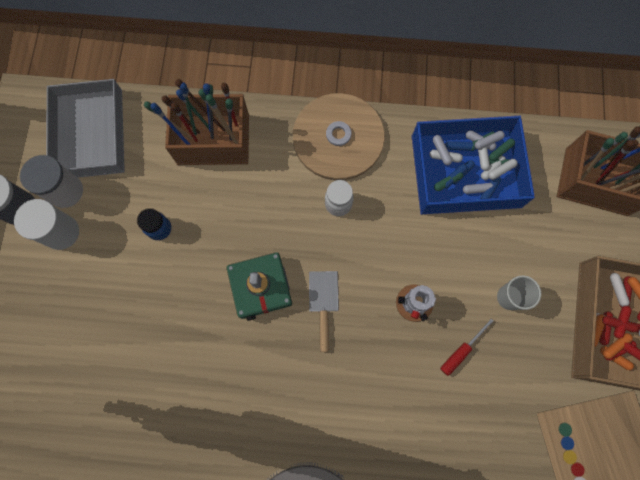

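The side picture shows the drive at about (247,233) and the pile at (342,325). In the top picture the drive is at (259,287) and the pile at (420,300), with the red screw at (415,315). I need enlarged crops to see the details.

```bash
python3 - <<'E'
import cv2,numpy as np
s=cv2.imread("pics/side0.png");t=cv2.imread("pics/top0.png")
c=lambda im,u,v,w,h:cv2.resize(im[v:v+h,u:u+w],None,fx=4,fy=4,interpolation=cv2.INTER_CUBIC)
a=np.vstack([np.hstack([c(s,203,190,90,75),c(s,295,285,90,75)]),np.hstack([c(t,220,247,90,75),c(t,380,267,90,75)])])
cv2.imwrite("pics/crop0.png",a); print(a.shape)
E
```

```text
(600, 720, 3)
```

View pics/crop0.png

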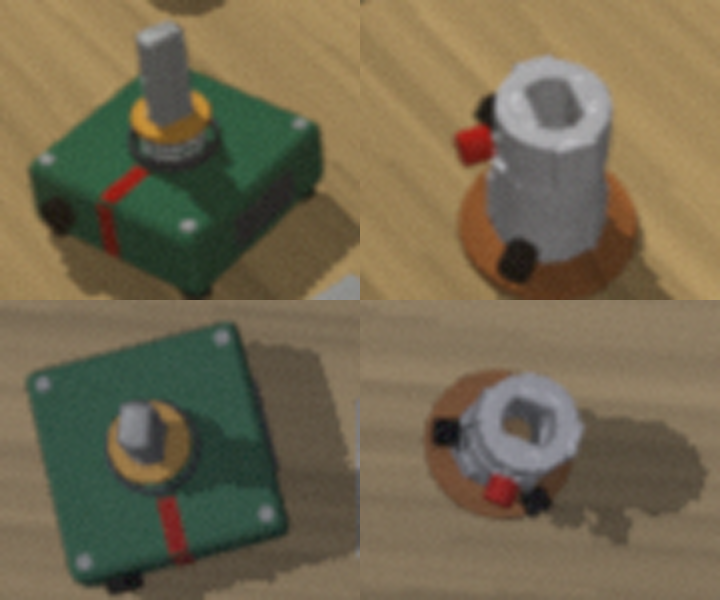

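Crop, /4 plus offset. The drive is rotated, its red line runs down and slightly right in the top view, and its corner screws are clear. The top collar's red knob is at side (413,321) and top (505,389), both rough. I'll triangulate from masks.

```bash
cat > h.py <<'E'
import cv2,numpy as np
from scipy.spatial.transform import Rotation as Ro
from rig import r, imaging, finish_job
def ray(n,p):
    c=imaging.calibration(n);R=Ro.from_euler('xyz',c['attitude'],degrees=True).as_matrix()
    d=R@np.array([(p[0]-c['cx'])/c['fx'],-(p[1]-c['cy'])/c['fy'],-1]);return c['position'],d/np.linalg.norm(d)
def plane(n,p,z):
    o,d=ray(n,p);return o+d*(z-o[2])/d[2]
def tri(ps,pt):
    A=[];b=[]
    (o1,d1),(o2,d2)=ray('side',ps),ray('top',pt)
    s=np.linalg.lstsq(np.c_[d1,-d2],o2-o1,rcond=None)[0]
    a,c=o1+s[0]*d1,o2+s[1]*d2
    return (a+c)/2,np.linalg.norm(a-c)
def blobs(im,box,f,amin=15):
    u,v,w,h=box;s=im[v:v+h,u:u+w];hsv=cv2.cvtColor(s,cv2.COLOR_BGR2HSV).astype(int)
    m=f(*[hsv[...,i] for i in range(3)]).astype(np.uint8)
    n,l,st,ce=cv2.connectedComponentsWithStats(m)
    return [(tuple(np.round(ce[i]+[u,v],1)),int(st[i,4]),l==i) for i in range(1,n) if st[i,4]>=amin]
red=lambda H,S,V:((H<8)|(H>172))&(S>140)&(V>60)
E
python3 - <<'E'
from h import *
np.set_printoptions(precision=4,suppress=True)
s=cv2.imread("pics/side0.png");t=cv2.imread("pics/top0.png")
# corner screws (picked in crop, /4)
T=[np.array(p)/4+o for p,o in [((42,83),(220,247)),((222,38),(220,247)),((266,213),(220,247)),((84,261),(220,247))]]
S=[np.array(p)/4+(203,190) for p in [(46,160),(188,226),(300,123)]]
P=np.array([plane('top',p,.05) for p in T]);print(P,P.mean(0))
print('side',[plane('side',p,.05) for p in S], (plane('side',S[0],.05)+plane('side',S[2],.05))/2)
print('tri screws',tri(S[0],T[3]),tri(S[1],T[2]),tri(S[2],T[1]))
for n,im,bx in(('side',s,(300,290,90,75)),('top',t,(380,267,75,75))):
    print(n,'red',[b[:2] for b in blobs(im,bx,red)])
    for V in(110,130,150,170): print(V,[b[:2] for b in blobs(im,bx,lambda H,Sa,Vv:(Sa<50)&(Vv>V),60)])
for n,im,bx in(('side',s,(203,190,90,75)),('top',t,(220,247,75,75))):
    print(n,'redline',[b[:2] for b in blobs(im,bx,red)])
    for V in(100,120,140): print(V,[b[:2] for b in blobs(im,bx,lambda H,Sa,Vv:(Sa<50)&(Vv>V),8)])
print('shaft',tri((203+162/4,190+36/4),(220+136/4,247+111/4)))
E
```

```text
[[0.5108 0.2072 0.05  ]
 [0.5439 0.1122 0.05  ]
 [0.4503 0.0787 0.05  ]
 [0.4166 0.173  0.05  ]] [0.4804 0.1428 0.05  ]
side [array([0.4153, 0.1763, 0.05  ]), array([0.4498, 0.0822, 0.05  ]), array([0.5444, 0.1167, 0.05  ])] [0.4798 0.1465 0.05  ]
tri screws (array([0.4152, 0.1729, 0.0527]), np.float64(0.0024143673276621597)) (array([0.4491, 0.0787, 0.0532]), np.float64(0.0017478386385714464)) (array([0.5424, 0.112 , 0.0545]), np.float64(0.0014397685629512348))
side red [((np.float64(323.3), np.float64(320.6)), 72)]
110 [((np.float64(342.9), np.float64(311.3)), 444)]
130 [((np.float64(342.9), np.float64(310.8)), 393)]
150 [((np.float64(342.8), np.float64(310.4)), 348)]
170 []
top red [((np.float64(414.8), np.float64(314.6)), 48)]
110 [((np.float64(420.7), np.float64(297.9)), 464)]
130 [((np.float64(422.1), np.float64(296.8)), 332)]
150 []
170 []
side redline [((np.float64(233.8), np.float64(235.7)), 42), ((np.float64(229.6), np.float64(247.2)), 32)]
100 [((np.float64(241.6), np.float64(198.3)), 41), ((np.float64(277.5), np.float64(220.2)), 10), ((np.float64(214.5), np.float64(229.2)), 10), ((np.float64(249.4), np.float64(245.9)), 11), ((np.float64(288.2), np.float64(262.1)), 44)]
120 [((np.float64(241.6), np.float64(197.9)), 34), ((np.float64(288.2), np.float64(262.1)), 44)]
140 [((np.float64(241.2), np.float64(197.8)), 26), ((np.float64(288.1), np.float64(262.0)), 40)]
top redline [((np.float64(262.8), np.float64(303.7)), 63)]
100 [((np.float64(274.8), np.float64(256.0)), 10), ((np.float64(230.1), np.float64(267.3)), 9), ((np.float64(252.8), np.float64(278.0)), 73), ((np.float64(286.0), np.float64(299.8)), 10), ((np.float64(240.5), np.float64(311.8)), 13)]
120 [((np.float64(252.5), np.float64(278.0)), 51)]
140 [((np.float64(251.5), np.float64(276.9)), 11)]
shaft (array([0.4843, 0.145 , 0.1238]), np.float64(0.0067869991628573875))
```

```bash
python3 - <<'E'
from h import *
np.set_printoptions(precision=4,suppress=True)
print(r.tip_extent)
s=cv2.imread("pics/side0.png");t=cv2.imread("pics/top0.png")
out={}
for n,im,bx in(('side',s,(300,290,90,75)),('top',t,(380,267,75,75))):
  for V in(110,120,130,140):
    b=max(blobs(im,bx,lambda H,Sa,Vv:(Sa<50)&(Vv>V),60),key=lambda b:b[1],default=None)
    if b is None: continue
    ys,xs=np.nonzero(b[2]);pts=cv2.convexHull(np.c_[xs+bx[0],ys+bx[1]].astype(np.float32))
    e=cv2.fitEllipse(pts); out[n,V]=e[0]
    print(n,V,e,plane(n,e[0],.092))
for vs in(110,130):
  for vt in(110,130): print(vs,vt,'collar',tri(out['side',vs],out['top',vt]))
k=tri((323.3,320.6),(414.8,314.6));print('knob',k)
# shaft cap moments on plane .128
for n,im,bx,Vs in(('side',s,(203,190,60,30),(120,140)),('top',t,(240,262,26,30),(100,115,120,130))):
  for V in Vs:
    b=max(blobs(im,bx,lambda H,Sa,Vv:(Sa<60)&(Vv>V),5),key=lambda b:b[1])
    ys,xs=np.nonzero(b[2]);P=np.array([plane(n,(x+bx[0],y+bx[1]),.128)[:2] for x,y in zip(xs,ys)])
    w,v=np.linalg.eigh(np.cov(P.T));print(n,V,b[:2],P.mean(0),np.sqrt(w)*4*1e3,np.degrees(np.arctan2(v[1,1],v[0,1])))
c=lambda im,u,v,w,h:cv2.resize(im[v:v+h,u:u+w],(w*12,h*12),interpolation=cv2.INTER_CUBIC)
cv2.imwrite("pics/cap.png",np.hstack([c(s,228,190,30,45),c(t,238,265,32,45)]))
E
```

```text
0.011
side 110 ((342.9603576660156, 311.0913391113281), (23.702762603759766, 29.040903091430664), 100.58251190185547) [ 0.4728 -0.2019  0.092 ]
side 120 ((343.0393981933594, 310.99249267578125), (23.412799835205078, 29.1085205078125), 101.64662170410156) [ 0.473  -0.2018  0.092 ]
side 130 ((342.9727783203125, 310.7659912109375), (22.963459014892578, 29.00237464904785), 99.64567565917969) [ 0.4733 -0.2013  0.092 ]
side 140 ((342.8990478515625, 310.5787353515625), (22.71894645690918, 28.52540397644043), 99.3717041015625) [ 0.4734 -0.2009  0.092 ]
top 110 ((419.4369201660156, 298.4787292480469), (25.325647354125977, 32.24103927612305), 70.1109390258789) [ 0.472  -0.1983  0.092 ]
top 120 ((421.9063720703125, 296.9208679199219), (23.779136657714844, 26.191768646240234), 111.81356048583984) [ 0.4756 -0.2033  0.092 ]
top 130 ((422.0380554199219, 296.9029235839844), (23.72246742248535, 25.27257537841797), 116.02427673339844) [ 0.4757 -0.2035  0.092 ]
top 140 ((421.9955139160156, 297.2361145019531), (22.33852195739746, 24.408493041992188), 106.40911865234375) [ 0.475  -0.2035  0.092 ]
110 110
[... 356 characters left out ...]
383, -0.1915,  0.0819]), np.float64(0.0017108038004627218))
side 120 ((np.float64(241.6), np.float64(197.7)), 38) [0.4777 0.1472] [14.2549 26.3081] -178.87621853274496
side 140 ((np.float64(241.3), np.float64(197.6)), 30) [0.4774 0.1481] [12.7752 23.7037] -173.35666956716778
top 100 ((np.float64(252.7), np.float64(278.1)), 76) [0.4798 0.145 ] [16.2205 25.0902] 177.98950054146786
top 115 ((np.float64(252.4), np.float64(277.9)), 57) [0.4801 0.1457] [14.4571 21.6005] -177.67668050820006
top 120 ((np.float64(252.4), np.float64(278.1)), 53) [0.4798 0.1457] [14.201  20.2923] 174.82304446197497
top 130 ((np.float64(251.9), np.float64(277.6)), 34) [0.4808 0.1468] [10.5538 17.9554] 178.55463322627344
```

View pics/cap.png

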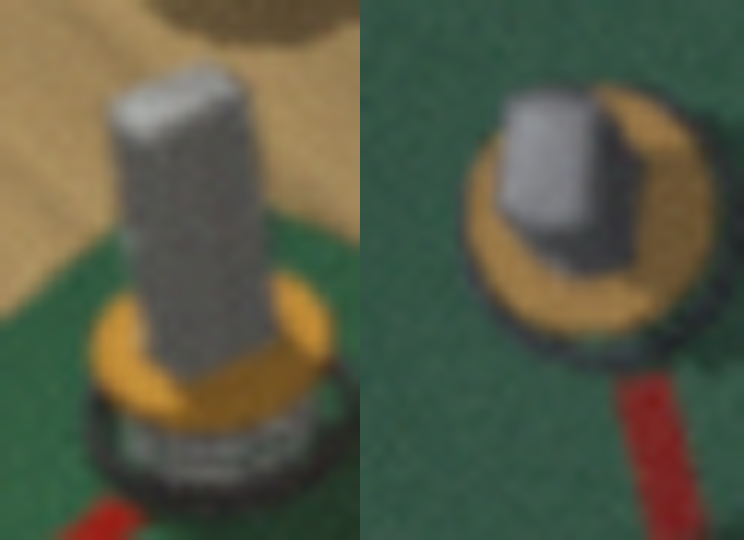

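The crops show the cap's long axis close to world +x, so its flat normal is at about 91° and the shaft is about 71° (1.24 rad) from the front. That lies within the stated 0.5 to 1.4 rad. The drive is at (0.4795, 0.145) with yaw 20°. The collar is at (0.474, -0.2025), with its top measured at 0.0925 against the stated 0.092, and its screw points at 163°.

Careful with the scale: shifts go in shares of 50 mm and turns go in shares of 360 degrees. That gives: -0.026 m is -0.52, -0.0246 m is -0.492.

```bash
cat >> h.py <<'E'
def go(x,y,z,yaw,n=1):
    "remaining step in tool axes to the target (tool straight down, yaw deg)"
    o=r.observe();R=Ro.from_euler('xyz',o['orientation'],degrees=True)
    d=R.inv().apply(np.array([x,y,z])-o['ee_pos'])
    w=(R.inv()*Ro.from_euler('xyz',[180,0,yaw],degrees=True)).as_rotvec(degrees=True)
    print('d',d.round(4),'rot',w.round(2),'t',round(o['t'],2),'F',o['ft_force'].round(1),'T',o['ft_torque'].round(2),'w',round(o['grip_width'],4),'q7',o['q'][6].round(1))
E
```

Request:
shift_gripper(
  segments=[
    {"d":[-0.52,-0.492,0]},
    {"d":[-0.52,-0.492,0]},
    {"d":[-0.52,-0.492,0]},
    {"d":[-0.52,-0.492,0]},
    {"d":[-0.52,-0.492,0]},
    {"d":[-0.52,-0.492,0]},
    {"d":[-0.52,-0.492,0]},
    {"d":[-0.52,-0.492,0]},
    {"d":[-0.52,-0.492,0]},
    {"d":[-0.52,-0.492,0]},
  ],
  aperture=0.085,
  clamp_n=40,
)

```text
t: 1.1
ee_pos: [0.3761, 0.3308, 0.2421]
orientation: [-180.0, -0.0, 162.7]
ft_force: [0.8, 0.3, 0.1]
grip_width: 0.0851
grasp_force: 0.0
```

```bash
python3 -c "from h import *;go(.4795,.145,.2,181)"
```

```text
d [-0.1539 -0.1466  0.0421] rot [ -0.02  -0.02 -18.29] t 1.1 F [0.8 0.3 0.1] T [-0.03 -0.07  0.05] w 0.0851 q7 26.1
```

Converted, -0.026 m is -0.52, -0.0246 m is -0.492, -6.3 degrees is -0.0175.

Request:
shift_gripper(
  segments=[
    {"d":[-0.52,-0.492,0.14]},
    {"d":[-0.52,-0.492,0.14]},
    {"d":[-0.52,-0.492,0.14]},
    {"d":[-0.52,-0.492,0.14]},
    {"d":[-0.52,-0.492,0.14]},
    {"d":[-0.478,-0.472,0.14]},
    {"r":[0,0,-0.0167]},
    {"r":[0,0,-0.0167]},
    {"r":[0,0,-0.0175]},
    {},
  ],
)

```text
t: 2.1
ee_pos: [0.4789, 0.1464, 0.2]
orientation: [-180.0, -0.0, -179.0]
ft_force: [0.3, -0.1, 0.1]
grip_width: 0.0843
grasp_force: 0.0
```

```bash
python3 -c "from h import *;go(.4795,.145,.096,181)"
```

```text
d [-0.0006 -0.0014  0.104 ] rot [-0.01 -0.03  0.05] t 2.1 F [ 0.3 -0.1  0.1] T [ 0.03  0.01 -0.01] w 0.0843 q7 70.8
```

Converted, 0.02 m is 0.4, 0.012 m is 0.24.

Request:
shift_gripper(
  segments=[
    {"d":[-0.012,-0.028,0.4]},
    {"d":[0,0,0.4]},
    {"d":[0,0,0.4]},
    {"d":[0,0,0.4]},
    {"d":[0,0,0.24]},
    {"d":[0,0,0.24]},
    {},
    {},
    {},
    {},
  ],
  aperture=0.034,
  clamp_n=20,
)

```text
t: 3.1
ee_pos: [0.4803, 0.1455, 0.097]
orientation: [180.0, 0.1, -179.0]
ft_force: [0.4, 0.8, -0.3]
grip_width: 0.0337
grasp_force: 0.0
```

Request:
shift_gripper(
  segments=[
    {},
    {},
    {},
    {},
    {},
    {},
  ],
  aperture=0.0,
  clamp_n=20,
)

```text
t: 3.7
ee_pos: [0.4801, 0.146, 0.0969]
orientation: [179.9, 0.0, -179.0]
ft_force: [-1.9, 2.4, 5.7]
grip_width: 0.0173
grasp_force: 26.7
```

```bash
python3 -c "from h import *;go(.4795,.145,.096,181)"
```

```text
d [ 0.0006 -0.001   0.0009] rot [0.06 0.05 0.03] t 3.7 F [-1.9  2.4  5.7] T [ 0.25  0.26 -0.08] w 0.0173 q7 73.7
```

Converted, 7.1 degrees is 0.0197.

Request:
shift_gripper(
  segments=[
    {"r":[0,0,0.0197]},
    {"r":[0,0,0.0197]},
    {"r":[0,0,0.0197]},
    {"r":[0,0,0.0197]},
    {"r":[0,0,0.0197]},
    {"r":[0,0,0.0197]},
    {"r":[0,0,0.0197]},
    {"r":[0,0,0.0197]},
    {"r":[0,0,0.0197]},
    {"r":[0,0,0.0197]},
  ],
  clamp_n=35,
)

```text
t: 4.7
ee_pos: [0.4808, 0.1471, 0.097]
orientation: [179.8, -0.1, 109.8]
ft_force: [1.4, 4.9, 1.4]
grip_width: 0.0173
grasp_force: 34.4
```

Request:
shift_gripper(
  segments=[
    {},
    {},
    {},
  ],
)

```text
t: 5.0
ee_pos: [0.4808, 0.1471, 0.097]
orientation: [179.8, -0.1, 110.2]
ft_force: [1.3, 6.1, 3.8]
grip_width: 0.0178
grasp_force: 34.7
```

```bash
python3 - <<'E'
from h import *
go(.4795,.145,.096,110);print(r.observe()['grasp_force'])
for n in("side","top"):cv2.imwrite(f"pics/{n}1.png",imaging.read_camera(n))
E
```

```text
d [-0.0015 -0.0019  0.001 ] rot [ 0.15 -0.07  0.16] t 5.0 F [1.3 6.1 3.8] T [ 0.82 -0.   -0.09] w 0.0178 q7 15.2
34.73042751196772
```

Request:
shift_gripper(
  segments=[
    {},
    {},
    {},
    {},
    {},
  ],
  aperture=0.085,
)

```text
t: 5.6
ee_pos: [0.4796, 0.145, 0.0962]
orientation: [-180.0, 0.0, 110.0]
ft_force: [-0.8, -0.2, -0.2]
grip_width: 0.0849
grasp_force: 0.0
```

```bash
python3 -c "
from h import *
go(.4795,.145,.096,110)"
```

```text
d [ 0.0001 -0.0001  0.0002] rot [-0.02  0.01 -0.  ] t 5.6 F [-0.8 -0.2 -0.2] T [-0.   -0.02  0.02] w 0.0849 q7 15.1
```

Request:
shift_gripper(
  segments=[
    {"d":[0,0,-0.4]},
    {"d":[0,0,-0.5]},
    {"d":[0,0,-0.5]},
    {"d":[0,0,-0.5]},
    {"d":[0,0,-0.5]},
    {"d":[0,0,-0.4],"r":[0,0,-0.0181]},
    {"r":[0,0,-0.0181]},
    {"r":[0,0,-0.0181]},
    {"r":[0,0,-0.0181]},
    {"r":[0,0,-0.0181]},
  ],
)

```text
t: 6.6
ee_pos: [0.4796, 0.1451, 0.2362]
orientation: [-180.0, -0.0, 142.8]
ft_force: [1.1, 0.6, 0.4]
grip_width: 0.0849
grasp_force: 0.0
```

```bash
python3 -c "
from h import *
go(.474,-.2025,.22,163)"
```

```text
d [-0.2058 -0.2801  0.0163] rot [-1.000e-02 -1.000e-02 -2.023e+01] t 6.6 F [1.1 0.6 0.4] T [ 0.03 -0.01  0.02] w 0.0849 q7 36.6
```

Converted, -0.0311 m is -0.622, -0.0229 m is -0.458.

Request:
shift_gripper(
  segments=[
    {"d":[-0.458,-0.622,0]},
    {"d":[-0.458,-0.622,0]},
    {"d":[-0.458,-0.622,0]},
    {"d":[-0.458,-0.622,0]},
    {"d":[-0.458,-0.622,0]},
    {"d":[-0.458,-0.622,0]},
    {"d":[-0.458,-0.622,0]},
    {"d":[-0.458,-0.622,0]},
    {"d":[-0.458,-0.622,0]},
    {},
  ],
)

```text
t: 7.6
ee_pos: [0.4715, -0.2082, 0.2368]
orientation: [-179.9, 0.1, 142.0]
ft_force: [-0.2, 0.5, 0.0]
grip_width: 0.085
grasp_force: 0.0
```

Request:
shift_gripper(
  segments=[
    {"r":[0,0,-0.0186]},
    {"r":[0,0,-0.0186]},
    {"r":[0,0,-0.0186]},
    {},
    {},
  ],
)

```text
t: 8.1
ee_pos: [0.4728, -0.202, 0.2362]
orientation: [180.0, -0.0, 162.4]
ft_force: [-0.2, 0.0, -0.3]
grip_width: 0.085
grasp_force: 0.0
```

```bash
python3 - <<'E'
from h import *
np.set_printoptions(precision=4,suppress=True)
go(.474,-.2025,.22,163)
ims={n:imaging.read_camera(n) for n in("side","top")}
s,t=ims['side'],ims['top']
c=lambda im,u,v,w,h:cv2.resize(im[v:v+h,u:u+w],None,fx=4,fy=4,interpolation=cv2.INTER_CUBIC)
a=np.vstack([np.hstack([c(s,203,190,90,75),c(s,295,255,90,75)]),np.hstack([c(t,220,247,90,75),c(t,380,267,90,75)])])
cv2.imwrite("pics/crop2.png",a)
for n,im,bx,Vs in(('side',s,(203,190,60,30),(120,140)),('top',t,(240,262,26,30),(100,115,120))):
  for V in Vs:
    b=max(blobs(im,bx,lambda H,Sa,Vv:(Sa<60)&(Vv>V),5),key=lambda b:b[1])
    ys,xs=np.nonzero(b[2]);P=np.array([plane(n,(x+bx[0],y+bx[1]),.128)[:2] for x,y in zip(xs,ys)])
    w,v=np.linalg.eigh(np.cov(P.T));print(n,V,b[:2],P.mean(0),np.sqrt(w)*4*1e3,np.degrees(np.arctan2(v[1,1],v[0,1])))
E
```

```text
d [-0.0013 -0.0001  0.0162] rot [ 0.01 -0.01 -0.55] t 8.1 F [-0.2  0.  -0.3] T [ 0.04 -0.03  0.03] w 0.085 q7 99.7
side 120 ((np.float64(241.9), np.float64(197.7)), 33) [0.4784 0.147 ] [15.1252 21.9414] 120.50709597763337
side 140 ((np.float64(242.0), np.float64(197.1)), 22) [0.4795 0.1486] [11.5929 19.1336] 128.56282913197575
top 100 ((np.float64(252.9), np.float64(277.5)), 79) [0.4811 0.1448] [17.6485 24.5509] 118.57950116398506
top 115 ((np.float64(252.5), np.float64(277.7)), 62) [0.4806 0.1454] [14.4793 23.1789] 119.73289233164594
top 120 ((np.float64(252.3), np.float64(277.9)), 55) [0.4802 0.1458] [13.2832 22.731 ] 113.48025208235023
```

View pics/crop2.png

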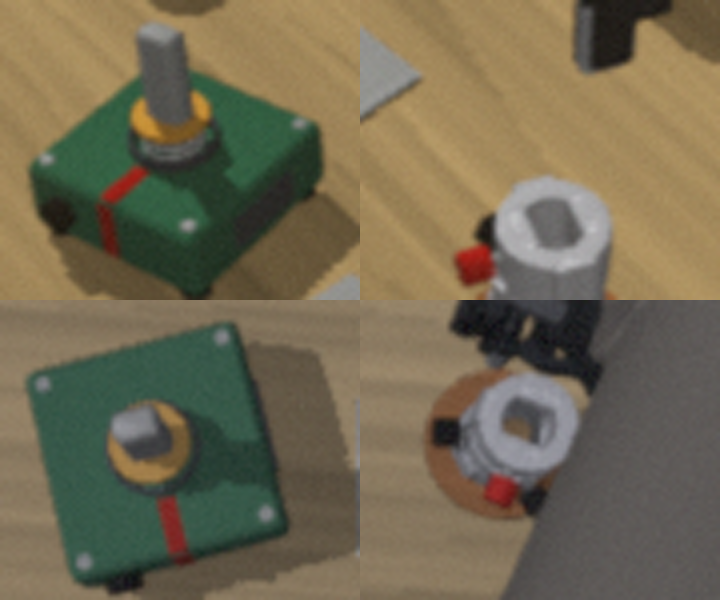

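The shaft edges now run parallel to the housing edges, with the flat facing the red line. The pile is untouched and the mid screw points about +y, so I must keep the tips above 0.058. Next I descend to TCP z = 0.075.

Converted, 0.03 m is 0.6, 0.0212 m is 0.424, -0.5 degrees is -0.0014.

Request:
shift_gripper(
  segments=[
    {"d":[-0.026,0,0.6],"r":[0,0,-0.0014]},
    {"d":[0,0,0.6]},
    {"d":[0,0,0.6]},
    {"d":[0,0,0.6]},
    {"d":[0,0,0.4]},
    {"d":[0,0,0.424]},
    {},
    {},
    {},
  ],
)

```text
t: 9.1
ee_pos: [0.4749, -0.203, 0.0762]
orientation: [180.0, 0.1, 163.1]
ft_force: [-0.9, -0.6, 0.2]
grip_width: 0.0852
grasp_force: 0.0
```

Request:
shift_gripper(
  segments=[
    {},
    {},
    {},
    {},
    {},
    {},
    {},
    {},
  ],
  aperture=0.045,
  clamp_n=20,
)

```text
t: 9.9
ee_pos: [0.4747, -0.2025, 0.0759]
orientation: [180.0, 0.1, 163.1]
ft_force: [-0.2, 1.1, 5.5]
grip_width: 0.0527
grasp_force: 21.7
```

```bash
python3 -c "
from h import *
go(.474,-.2025,.075,163)"
```

```text
d [ 0.0007 -0.0002  0.0009] rot [0.04 0.06 0.12] t 9.9 F [-0.2  1.1  5.5] T [0.23 0.17 0.01] w 0.0527 q7 111.4
```

Converted, -0.025 m is -0.5, -0.02 m is -0.4.

Request:
shift_gripper(
  segments=[
    {},
    {},
    {},
    {"d":[0,0,-0.1]},
    {"d":[0,0,-0.3]},
    {"d":[0,0,-0.4]},
    {"d":[0,0,-0.5]},
    {"d":[0,0,-0.5]},
    {"d":[0,0,-0.4]},
    {},
  ],
  clamp_n=70,
)

```text
t: 10.9
ee_pos: [0.4755, -0.2033, 0.1875]
orientation: [180.0, 0.3, 163.1]
ft_force: [-0.5, 0.4, -1.6]
grip_width: 0.0518
grasp_force: 73.4
```

```bash
python3 - <<'E'
from h import *
np.set_printoptions(precision=4,suppress=True)
go(.4809,.1465,.186,200); go(.4809,.1465,.186,163)
s,t=imaging.read_camera("side"),imaging.read_camera("top")
c=lambda im,u,v,w,h:cv2.resize(im[v:v+h,u:u+w],None,fx=3,fy=3,interpolation=cv2.INTER_CUBIC)
cv2.imwrite("pics/lift.png",np.hstack([c(s,280,235,120,130),c(t,370,240,120,130)]))
print([b[:2] for b in blobs(s,(280,235,110,130),red)],[b[:2] for b in blobs(t,(370,240,110,100),red)])
E
```

```text
d [0.0966 0.3363 0.0013] rot [ -0.05   0.28 -36.9 ] t 10.9 F [-0.5  0.4 -1.6] T [-0.02 -0.04 -0.01] w 0.0518 q7 103.9
d [0.0966 0.3363 0.0013] rot [0.04 0.28 0.1 ] t 10.9 F [-0.5  0.4 -1.6] T [-0.02 -0.04 -0.01] w 0.0518 q7 103.9
[((np.float64(324.2), np.float64(277.6)), 84)] []
```

View pics/lift.png

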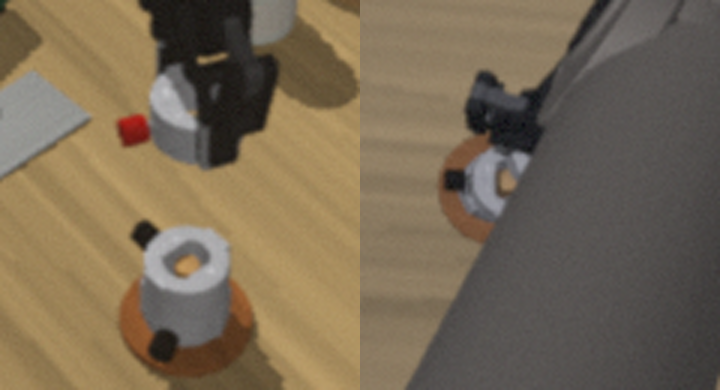

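The side view shows only the top collar lifted and level, with its red knob at (324,278). The lower two remain on the dowel. Next I carry it over the shaft.

Converted, 0.0336 m is 0.672, 0.0097 m is 0.194.

Request:
shift_gripper(
  segments=[
    {"d":[0.194,0.672,0]},
    {"d":[0.194,0.672,0]},
    {"d":[0.194,0.672,0]},
    {"d":[0.194,0.672,0]},
    {"d":[0.194,0.672,0]},
    {"d":[0.194,0.672,0]},
    {"d":[0.194,0.672,0]},
    {"d":[0.194,0.672,0]},
    {"d":[0.194,0.672,0]},
    {"d":[0.194,0.672,0]},
  ],
)

```text
t: 12.0
ee_pos: [0.4778, 0.1481, 0.1836]
orientation: [-179.9, -0.1, 163.1]
ft_force: [1.5, -1.2, -1.8]
grip_width: 0.0518
grasp_force: 73.6
```

Request:
shift_gripper(
  segments=[
    {"r":[0,0,-0.0171]},
    {"r":[0,0,-0.0171]},
    {"r":[0,0,-0.0171]},
    {"r":[0,0,-0.0171]},
    {"r":[0,0,-0.0171]},
    {"r":[0,0,-0.0171]},
    {},
    {},
  ],
)

```text
t: 12.8
ee_pos: [0.4783, 0.1466, 0.1841]
orientation: [-180.0, -0.1, -160.2]
ft_force: [0.5, 0.2, -1.7]
grip_width: 0.0521
grasp_force: 73.7
```

```bash
python3 - <<'E'
from h import *
np.set_printoptions(precision=4,suppress=True)
go(.4809,.1465,.186,200)
s,t=imaging.read_camera("side"),imaging.read_camera("top")
c=lambda im,u,v,w,h:cv2.resize(im[v:v+h,u:u+w],None,fx=3,fy=3,interpolation=cv2.INTER_CUBIC)
cv2.imwrite("pics/over.png",np.hstack([c(s,190,140,120,130),c(t,200,220,120,130)]))
a=[b[:2] for b in blobs(s,(190,140,120,130),red)];b=[b[:2] for b in blobs(t,(200,220,120,130),red)];print(a,b)
for i in a:
  for j in b: print(i[1],j[1],tri(i[0],j[0]))
E
```

```text
d [-0.0024 -0.001  -0.0019] rot [-0.01 -0.12 -0.17] t 12.8 F [ 0.5  0.2 -1.7] T [ 0.03 -0.01  0.01] w 0.0521 q7 93.4
[((np.float64(226.1), np.float64(183.9)), 57), ((np.float64(233.8), np.float64(235.7)), 42), ((np.float64(229.4), np.float64(247.0)), 34)] [((np.float64(255.6), np.float64(291.9)), 19), ((np.float64(262.5), np.float64(302.8)), 55)]
57 19 (array([0.4419, 0.1282, 0.1915]), np.float64(0.0048703569401261125))
57 55 (array([0.4266, 0.1089, 0.2077]), np.float64(0.007509703522617313))
42 19 (array([0.4573, 0.1524, 0.0301]), np.float64(0.017042695198500442))
42 55 (array([0.4391, 0.1294, 0.0537]), np.float64(0.002242927522733131))
34 19 (array([ 0.4539,  0.1595, -0.0047]), np.float64(0.03342688121931982))
34 55 (array([0.4355, 0.136 , 0.02  ]), np.float64(0.017637771032831897))
```

View pics/over.png

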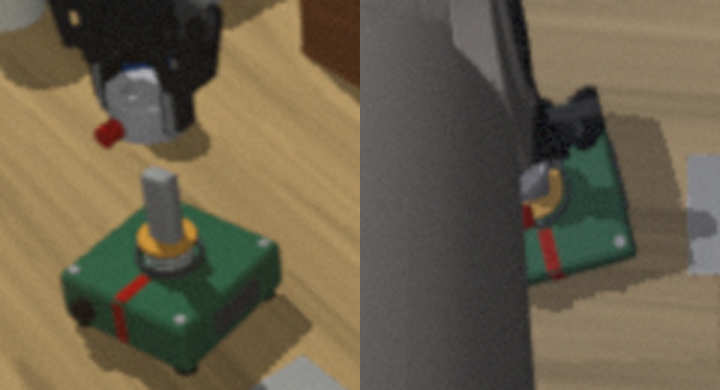

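```bash
python3 - <<'E'
from h import *
np.set_printoptions(precision=4,suppress=True)
for z in(.180,.186,.19):print(z,plane('side',(226.1,183.9),z))
print('initial knob, side, z=.078',plane('side',(323.3,320.6),.078),'lifted z=.188',plane('side',(324.2,277.6),.1875),plane('side',(324.2,277.6),.1915))
E
```

```text
0.18 [0.4462 0.1438 0.18  ]
0.186 [0.4427 0.136  0.186 ]
0.19 [0.4404 0.1308 0.19  ]
initial knob, side, z=.078 [ 0.4393 -0.1888  0.078 ] lifted z=.188 [ 0.4409 -0.1897  0.1875] [ 0.4386 -0.1927  0.1915]
```

Converted, 0.014 m is 0.28, -0.0024 m is -0.048.

Request:
shift_gripper(
  segments=[
    {"d":[-0.048,-0.02,0.2]},
    {"d":[0,0,0.28]},
    {"d":[0,0,0.28]},
    {"d":[0,0,0.1]},
    {"d":[0,0,0.1]},
    {"d":[0,0,0.04]},
    {},
  ],
)

```text
t: 13.6
ee_pos: [0.4817, 0.1469, 0.1351]
orientation: [-180.0, 0.0, -160.0]
ft_force: [0.3, -0.2, -2.1]
grip_width: 0.0519
grasp_force: 73.7
```

```bash
python3 -c "
from h import *
go(.4809,.1465,.084,200)"
```

```text
d [ 0.0009 -0.0001  0.0511] rot [-0.  0. -0.] t 13.6 F [ 0.3 -0.2 -2.1] T [-0.06 -0.02  0.01] w 0.0519 q7 96.1
```

Converted, 0.004 m is 0.08, 0.0009 m is 0.018.

Request:
shift_gripper(
  segments=[
    {"d":[0.018,0,0.08]},
    {"d":[0,0,0.08]},
    {"d":[0,0,0.08]},
    {"d":[0,0,0.08]},
    {"d":[0,0,0.08]},
    {},
  ],
)

```text
t: 14.2
ee_pos: [0.4803, 0.1464, 0.1145]
orientation: [-180.0, -0.1, -160.0]
ft_force: [0.3, 0.1, -1.7]
grip_width: 0.0516
grasp_force: 73.7
```

```bash
python3 -c "
from h import *
go(.4809,.1465,.084,200)"
```

```text
d [-0.0006 -0.0001  0.0305] rot [-0.01 -0.06  0.01] t 14.2 F [ 0.3  0.1 -1.7] T [0.01 0.02 0.05] w 0.0516 q7 97.0
```

Converted, 0.004 m is 0.08, 0.003 m is 0.06.

Request:
shift_gripper(
  segments=[
    {"d":[-0.01,0,0.08]},
    {"d":[0,0,0.08]},
    {"d":[0,0,0.08]},
    {"d":[0,0,0.08]},
    {"d":[0,0,0.08]},
    {"d":[0,0,0.08]},
    {"d":[0,0,0.06]},
    {},
    {},
  ],
)

```text
t: 15.1
ee_pos: [0.4812, 0.1467, 0.0881]
orientation: [-180.0, -0.0, -160.0]
ft_force: [0.3, -0.3, -1.4]
grip_width: 0.0518
grasp_force: 73.7
```

```bash
python3 -c "
from h import *
go(.4809,.1465,.0755,200)"
```

```text
d [ 0.0004 -0.0001  0.0126] rot [-0. -0.  0.] t 15.1 F [ 0.3 -0.3 -1.4] T [ 0.01 -0.    0.01] w 0.0518 q7 98.4
```

Converted, 0.002 m is 0.04.

Request:
shift_gripper(
  segments=[
    {"d":[0,0,0.04]},
    {"d":[0,0,0.04]},
    {"d":[0,0,0.04]},
    {},
    {},
  ],
)

```text
t: 15.6
ee_pos: [0.4814, 0.1469, 0.0823]
orientation: [180.0, 0.0, -160.0]
ft_force: [-0.3, 0.3, 1.8]
grip_width: 0.052
grasp_force: 74.1
```

```bash
python3 -c "
from h import *
go(.4809,.1465,.0755,200)"
```

```text
d [ 0.0006 -0.0002  0.0068] rot [0.01 0.02 0.01] t 15.6 F [-0.3  0.3  1.8] T [-0.08  0.07  0.04] w 0.052 q7 98.7
```

Request:
shift_gripper(
  segments=[
    {"d":[0,0,0.04]},
    {"d":[0,0,0.04]},
    {"d":[0,0,0.02]},
    {},
    {},
  ],
)

```text
t: 16.1
ee_pos: [0.4814, 0.1468, 0.0772]
orientation: [180.0, 0.0, -160.0]
ft_force: [-0.4, 0.2, 4.6]
grip_width: 0.0518
grasp_force: 74.4
```

```bash
python3 -c "
from h import *
go(.4809,.1465,.0755,200)"
```

```text
d [ 0.0006 -0.0001  0.0017] rot [0.   0.02 0.  ] t 16.1 F [-0.4  0.2  4.6] T [-0.03  0.08 -0.01] w 0.0518 q7 98.9
```

The force rose at the spring's rate, about 6.2 N, which puts the washer at about 6.5 mm. I'll go 2 mm further and check.

Converted, 0.001 m is 0.02.

Request:
shift_gripper(
  segments=[
    {"d":[0,0,0.02]},
    {"d":[0,0,0.02]},
    {},
    {},
    {},
  ],
)

```text
t: 16.6
ee_pos: [0.4814, 0.1468, 0.0752]
orientation: [180.0, 0.0, -160.0]
ft_force: [-0.8, -0.4, 4.9]
grip_width: 0.0518
grasp_force: 74.5
```

```bash
python3 - <<'E'
from h import *
go(.4809,.1465,.0755,200)
s,t=imaging.read_camera("side"),imaging.read_camera("top")
c=lambda im,u,v,w,h:cv2.resize(im[v:v+h,u:u+w],None,fx=4,fy=4,interpolation=cv2.INTER_CUBIC)
cv2.imwrite("pics/end.png",np.hstack([c(s,200,170,90,110),c(t,210,230,90,110)]))
E
```

```text
d [ 0.0005 -0.0002 -0.0003] rot [0.   0.02 0.01] t 16.6 F [-0.8 -0.4  4.9] T [0.01 0.13 0.01] w 0.0518 q7 99.0
```

View pics/end.png

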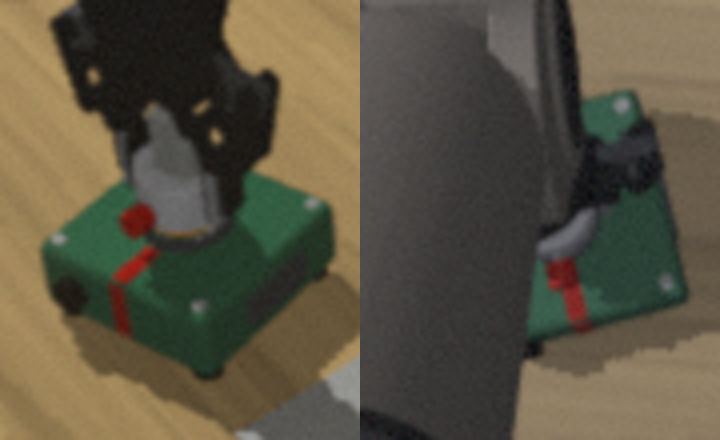

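The collar is down on the shaft with its knob at side (234,225) over the red line. The washer is pressed about 7 to 8.5 mm and the grip is firm, so I'm handing in.

```bash
python3 -c "
from rig import r, imaging, finish_job
print(finish_job())"
```

```text
the job is handed in; nothing more can be done
None
```

Handed in at 16.7 s with no verdict returned: the shaft flat faces the red line, and the top collar is on the shaft with its screw along that line, still gripped and pressing the washer down about 7–8.5 mm of its 10 mm, with nothing else seen to move.

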